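# Pack the stemmed grip into the steel cassette and put the lid on

### The job

Lay the stemmed machine grip (the eight-sided barrel with a thin tube at one end) in the cutout of the open steel instrument cassette, the way round that fits, so that it lies flat on the tray's floor, and let go of it. Then close the cassette with its loose lid: lower it into place rather than dropping it, so that its rim drops inside the walls and the plate lies flush on them all round. Leave the tape roll, the little ink bottle and the plain grip without a stem where they are.

Things in the scene. Friction and masses are not known exactly. Their poses are not given: they have to be found in the camera images.
- cassette: Open steel instrument cassette, 150 (its x) x 110 (its y) x 36 mm, fixed to the surface. Origin: centre of its underside; z up. Walls and floor 3 mm thick. On its floor two black rubber cradles, 62 mm wide in y, tops at z = 17 mm, leave a stepped cutout along y = 0, open down to the steel floor. Between them (x -30 to 14 mm) the tray is empty over its full 104 mm width: room for fingers.
- wide_channel (a point): Middle of the barrel's channel at floor height: cassette x = -38, y = 0, z = 3 mm, axes as the cassette's. Channel 27 mm wide (top 5 mm: 31 mm), from x = -46 (closed end) to -30 mm of the cassette; its cradle reaches back to the wall.
- narrow_channel (a point): Middle of the stem's channel at floor height: cassette x = 30, y = 0, z = 3 mm, axes as the cassette's. Channel 13 mm wide (top 5 mm: 17 mm), from x = 14 to 46 mm (closed end) of the cassette; its cradle reaches back to the wall. The barrel does not go in.
- recess (a point): Point in the cassette, axes as the cassette's, at x = -15, y = 0, z = 14 mm of its frame: the middle of the barrel (point barrel_mid) belongs here, the stem pointing to the cassette's +x.
- seat (a point): Point in the cassette, axes as the cassette's, at x = 0, y = 0, z = 30 mm of its frame: the lid's origin belongs here when the lid is on (either way round: the lid is the same after a half turn).
- stem_grip: Machine grip, 55 to 100 g, lying loose: eight-sided ribbed light-metal barrel, 22 mm across flats, 46 mm long; thin round stem (8 mm diameter, 35 mm long) at one end, short nose (14 mm diameter, 5 mm) at the other. Origin: barrel's underside at mid length; x axis along the barrel towards the stem, z up. Barrel x -23 to 23 mm, nose to -28, stem to 58. Upright flats at its sides.
- barrel_mid (a point): Middle of the barrel, on its axis, 11 mm above the grip's origin.
- stem_tip (a point): Free end of the stem, on the axis, at x = 58 mm of the grip.
- lid: Loose steel lid, 140 to 240 g, lying right way up: plate 150 (its x) x 110 (its y) x 3 mm, under it a locating rim 6 mm high (138 x 98 mm outside, lower half 133 x 93 mm; 3 mm of play each side in the cassette), on top a black bar handle. Origin: centre of the rim's lower edge; plate at z 6 to 9 mm; z up. Closed, the plate lies on the walls, its edges above theirs.
- handle (a point): Centre of the lid's handle bar, 32 mm above the lid's origin: a bar 70 mm long along the lid's x, 12 mm wide in y, 10 mm high, on two posts 54 mm apart; 18 mm free beneath it.
- plain_grip: Bystander: plain dark ribbed grip without a long stem, 21 x 62 x 21 mm, lying behind the work. Origin: centre of its underside.
- tape_roll: Bystander: roll of pale tape, 70 mm across, 19 mm high, lying behind the work. Origin: centre of its underside.
- ink_small: Bystander: small ink bottle with a pointed cap, 29 mm diameter, 86 mm high, standing behind the work. Origin: centre of its underside.

How it is judged:
By the outcome, as a careful person would: the job done as asked, in the order asked, and still so for the second after the job is handed in, with the robot touching nothing.
It also fails if it takes over 61 s, if anything falls off the work surface, if the arm or the gripper's body presses on something with over 40 N, if the wrist force passes 120 N, or if a joint passes its speed limit or range.

### The arm

A 7-joint arm with a two-finger parallel gripper is mounted at the origin on a cart in front of the work surface, level with it; the furniture and walls round the work are solid. World frame = base frame: x ahead of the robot, y to its left, z up, the work surface at z = 0. Lengths are in m, angles in rad, forces in N, time in s.
With the tool pointing down it reaches from about 0.4 to 0.85 m from the base axis. Payload 4.4 kg.
Tool frame: the origin (TCP) lies at the very end of the fingers, on their centre line; the grasp point (between the pads) lies 19 mm behind it; z points along the fingers, y is the direction in which the jaws open and shut (so a half turn about z gives the same grasp; the last joint's range is limited). The gripper opens to 94 mm and grips with 3 to 60 N. Pads are 16 mm wide; open, the fingers measure 119 mm over their backs; the gripper's body (75 mm by 177 mm) begins 78 mm behind the grasp point.
Start: joints at [1.22, 0.628, 0.038, 1.517, -0.027, 0.996, -0.02], TCP at [0.183, -0.624, 0.205] pointing down, gripper open.
Joint ranges: [-3.06, 3.06], [-0.37, 2.12], [-1.25, 1.32], [0.18, 2.47], [-1.1, 4.24], [0.23, 1.98], [-2.94, 2.94]. Speed limits (rad/s): [2.57, 2.57, 3.14, 3.14, 3.14, 3.14, 3.14].

### API

Orientations are given as a rotation vector (axis times angle).
In Python, from workcell import arm, cams, ticket gives the robot as it stands.
- The arm moves only by the tool drive_tool, never from a script. Its argument "rows" is a list that holds one entry, the list of rows, each a list of 6 numbers: the shift along the world's x, y, z in cm, then the turn, a rotation vector about the world's x, y, z in degrees. In form: [[[tx, ty, tz, wx, wy, wz], ...]]. A call has 1 to 5 rows; each row shifts and turns the commanded pose from where the row before left it; what a row does not reach is not made up. A row lasts 1/10 s, in which the tool goes at most 50 mm and 8.59 degrees, less where a joint would pass 70% of its speed; a pose out of reach is approached as far as the arm can. A call with a gripper value outside its range is refused whole. "claw" is the closure, from 0 (fully open) to 1 (shut), set as the call begins (left out, the last holds). The fingers move at their own pace and stop on an object; "grip_force" is the grip in N (left out, the last holds). Time passes only in rows, so rows that do not move let the fingers close. It gives the time, the measured TCP pose, the force and the opening at its end, in the units of the state.
- arm.state(): the state, without advancing time (a new reading comes with each control period).
- cams.get_image(name): name is "scene" or "top" or "wrist"; returns a dict with "frame" (400x640x3 uint8, blue, green, red), "mtx" (3x3 intrinsics, pixels), "eye" and "orientation" of the camera in the world; the wrist camera has in their place "tool_from_camera" (4x4, takes a point from camera to tool coordinates, whose origin is the TCP and whose axes are the flange's). Camera axes: x right, y up, looking along -z (the intrinsics and any distortion apply to the point x, -y, -z); pixel columns grow to the right and rows downward; lengths in m; the calibration is good to about 2 mm. A picture is of the moment at which its call begins: read the wrist's pose just before it. There is no depth.
- ticket.job_done(): hands the job in, once; it reports no verdict.
The state is a dict: "time": time; "joint_pos": joint angles; "joint_velocities": joint speeds; "tau": joint torques, N m; "eef_pos": TCP position; "tcp_rot": TCP orientation; "wrist_force": force on the tool from outside, world axes, zero at the start; "ft_torque": the same for the moment, N m; "finger_gap": opening from 0.0 (shut) to 1.0 (fully open).
Only numpy, scipy, OpenCV 4.12 (cv2) and the standard library are available. Lean on these libraries where they do the work, as an engineer would, in place of code of your own. Each camera call takes 0.05 s, during which the arm holds its last target.

## Working session

There is one attempt and no reset: what is moved stays moved. The work goes in short steps, Python scripts to look and compute and a tool call to move; the robot and the scene stay as the last step left them, time stands still between calls to the robot, and variables do not carry over. Pictures are saved under pics/ and viewed, and the job is handed in when it is done.

Besides the shell and the picture viewer there is one more tool, called after ">>>" as name([rows], argument=value, ...), one row to a line, values as JSON. drive_tool: Moves the arm, as the interface text tells. Its arguments: {"type":"object","properties":{"rows":{"type":"array","items":{"type":"array","items":{"type":"array","items":{"type":"number"}}}},"claw":{"type":"number"},"grip_force":{"type":"number"}},"required":["rows"]}

```bash
mkdir -p pics; ls; cat > h.py <<'E'
import numpy as np, cv2
from scipy.spatial.transform import Rotation as R
from workcell import arm, cams, ticket
def grab(name,fn):
    s=arm.state(); d=cams.get_image(name); cv2.imwrite('pics/'+fn+'.png',d['frame'])
    np.save('pics/'+fn+'.npy',{'d':d,'s':s},allow_pickle=True); return d,s
def load(fn):
    o=np.load('pics/'+fn+'.npy',allow_pickle=True).item(); return o['d'],o['s']
def rot(o):
    o=np.array(o,float)
    return o if o.shape==(3,3) else R.from_rotvec(o).as_matrix()
def campose(d,s):
    if 'eye' in d: return rot(d['orientation']),np.array(d['eye'])
    T=np.array(d['tool_from_camera']); Rt=rot(s['tcp_rot'])
    return Rt@T[:3,:3], Rt@T[:3,3]+np.array(s['eef_pos'])
def px2w(fn,uv,z):
    d,s=load(fn); Rc,e=campose(d,s); K=np.array(d['mtx'])
    uv=np.atleast_2d(uv).astype(float)
    r=np.c_[uv,np.ones(len(uv))]@np.linalg.inv(K).T
    r=(r*[1,-1,-1])@Rc.T
    t=(z-e[2])/r[:,2]; return e+t[:,None]*r
def w2px(fn,p):
    d,s=load(fn); Rc,e=campose(d,s); K=np.array(d['mtx'])
    c=(np.atleast_2d(p)-e)@Rc*[1,-1,-1]
    q=c@K.T; return q[:,:2]/q[:,2:]
def crop(fn,x0,y0,x1,y1,k,out):
    im=cv2.imread('pics/'+fn+'.png')[y0:y1,x0:x1]
    cv2.imwrite('pics/'+out+'.png',cv2.resize(im,None,fx=k,fy=k,interpolation=cv2.INTER_CUBIC))
E
python3 - <<'E'
from h import *
for n in ['scene','top','wrist']:
    d,s=grab(n,n+'0')
    print(n,{k:v for k,v in d.items() if k!='frame'})
print(arm.state())
E
```

```text
pics
scene {'mtx': array([[437.6242508 ,   0.        , 324.6800127 ],
       [  0.        , 437.6242508 , 202.19449683],
       [  0.        ,   0.        ,   1.        ]]), 'eye': array([0.10211956, 0.63208195, 0.61064128]), 'orientation': array([ 0.37725501, -1.29138854, -2.32481034])}
top {'mtx': array([[411.51089269,   0.        , 314.70811276],
       [  0.        , 411.51089269, 203.99861725],
       [  0.        ,   0.        ,   1.        ]]), 'eye': array([ 0.490693  , -0.13776161,  0.91772135]), 'orientation': array([ 0.10714648, -0.07601808, -1.57069648])}
wrist {'mtx': array([[335.84762432,   0.        , 318.95839666],
       [  0.        , 335.84762432, 202.76216155],
       [  0.        ,   0.        ,   1.        ]]), 'tool_from_camera': array([[ 1.45256329e-03,  9.68461391e-01,  2.49159436e-01,
         7.14190395e-02],
       [ 9.99997871e-01, -1.77195951e-03,  1.05761264e-03,
         1.96872679e-04],
       [ 1.46575744e-03,  2.49157369e-01, -9.68461903e-01,
        -1.79621693e-01],
       [ 0.00000000e+00,  0.00000000e+00,  0.00000000e+00,
         1.00000000e+00]])}
{'time': 0.15, 'joint_pos': array([ 1.22016771,  0.62913206,  0.03845085,  1.5180637 , -0.02698714,
        0.99630413, -0.02000903]), 'joint_velocities': array([ 8.49257890e-04, -2.45137450e-03,  8.45856610e-05, -2.49269130e-03,
        6.79823959e-04, -2.54186788e-04, -2.60541980e-03]), 'tau': array([ 1.78323528e-03, -5.50094926e+01,  1.14503156e+00, -1.86818701e+01,
       -5.21965593e-02,  2.08961806e-02,  9.72000430e-05]), 'eef_pos': array([ 0.18254098, -0.62335131,  0.20479031]), 'tcp_rot': array([-3.10842942e+00, -4.45698426e-01,  3.35476603e-04]), 'wrist_force': array([ 0.56388669, -0.43652001,  0.81303055]), 'ft_torque': array([0.0056791 , 0.02711767, 0.02190118]), 'finger_gap': 0.9978022280109906}
```

View pics/scene0.png

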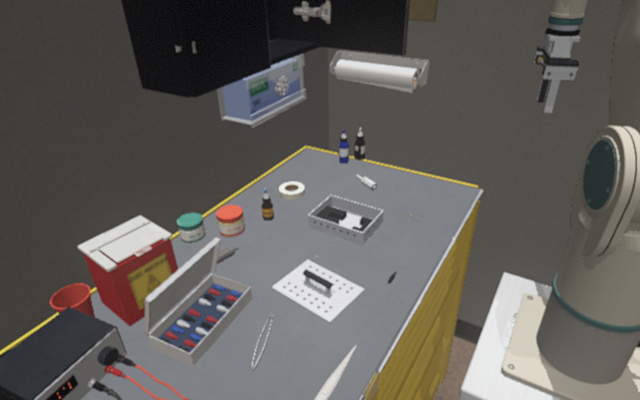

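View pics/top0.png

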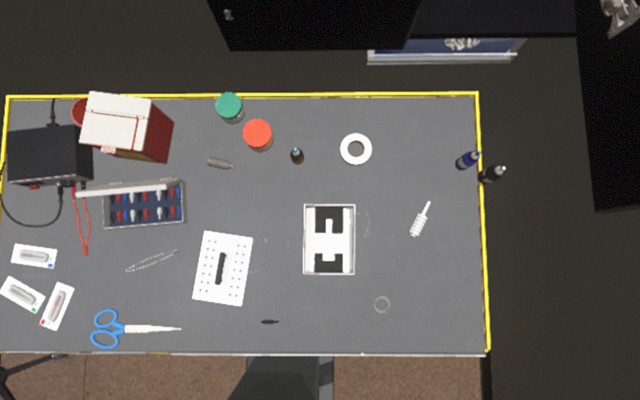

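View pics/wrist0.png

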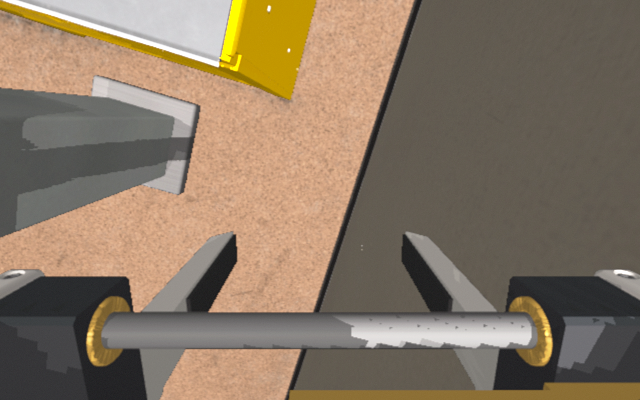

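The overview shows the lid at about (222,268), the cassette at (329,240) and the stemmed grip at (420,222). I'll enlarge each.

```bash
python3 - <<'E'
from h import *
crop('top0',290,190,370,290,6,'c_cas'); crop('top0',395,190,445,250,10,'c_grip'); crop('top0',180,220,270,315,6,'c_lid')
E
```

```text
(no output)
```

View pics/c_cas.png

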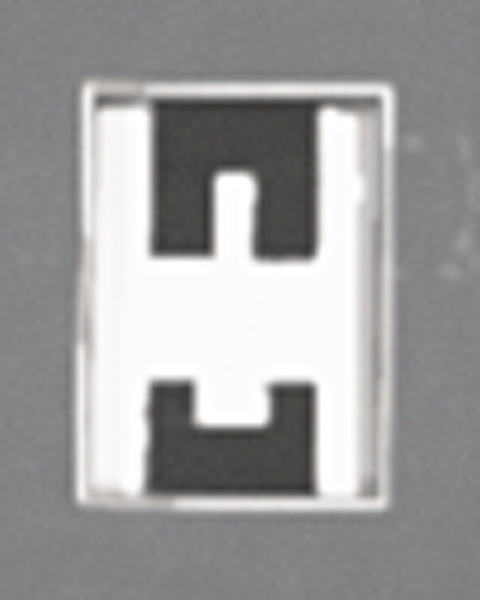

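View pics/c_grip.png

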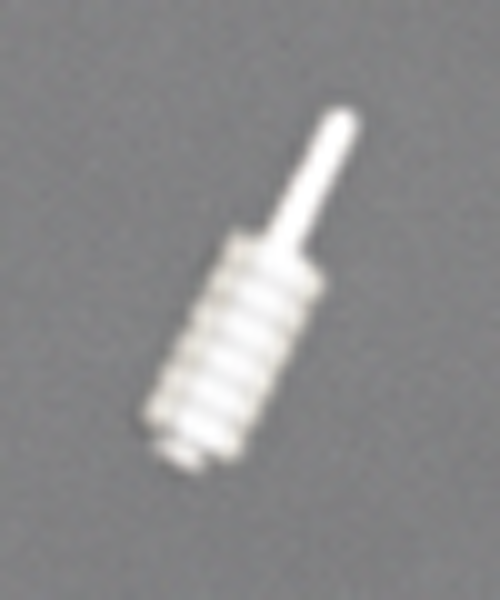

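View pics/c_lid.png

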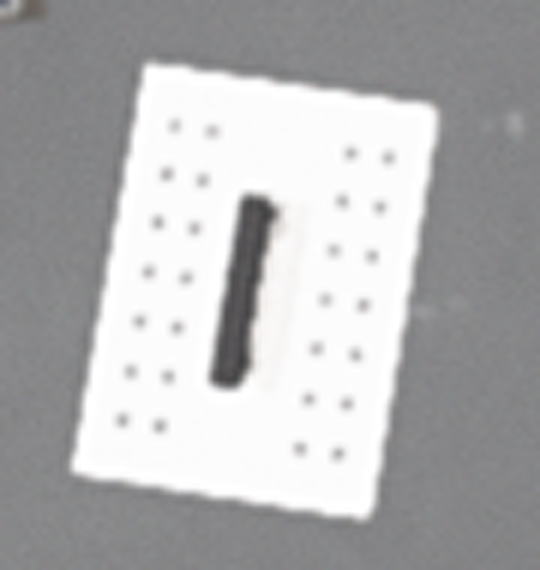

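```bash
cat >> h.py <<'E'
def un(c,x0,y0,k): return (np.array(c,float)+.5)/k-.5+[x0,y0]
def ang(v): return np.degrees(np.arctan2(v[1],v[0]))
E
python3 - <<'E'
from h import *
def rect(c,x0,y0,k,z,n):
    p=px2w('top0',un(c,x0,y0,k),z); tl,tr,bl,br=p
    print(n,'centre',p.mean(0).round(4),'sizes',[round(np.linalg.norm(a-b)*1e3,1) for a,b in((tl,bl),(tr,br),(tl,tr),(bl,br))],'xang',ang(tl-bl),ang(tr-br),'yang-90',ang(tl-tr)-90,ang(bl-br)-90)
rect([(86,82),(395,85),(77,506),(387,508)],290,190,6,.036,'cas')
rect([(145,63),(438,105),(72,473),(370,520)],180,220,6,.009,'lid')
h=px2w('top0',un([(258,197),(229,388)],180,220,6),.043-.006); print('handle',h.mean(0),ang(h[0]-h[1]),np.linalg.norm(h[0]-h[1]))
p=px2w('top0',un([(344,107),(279,258),(187,467)],395,190,10),.011);print('grip axis',p.round(4),ang(p[0]-p[2]),np.linalg.norm(p[0]-p[2]),np.linalg.norm(p[1]-p[2]))
p=px2w('top0',un([(232,232),(325,285),(147,418),(240,463)],395,190,10),.011);print('barrel mid',p.mean(0),ang(p[:2].mean(0)-p[2:].mean(0)))
ch=px2w('top0',un([(211,400),(233,215)],290,190,6),.003);print(ch)
E
```

```text
cas centre [ 0.5198 -0.1506  0.036 ] sizes [np.float64(150.7), np.float64(149.9), np.float64(111.0), np.float64(109.2)] xang -1.075906806190215 -1.7743167286521275 yang-90 -0.737555382737014 -0.3479988404100567
lid centre [0.4572 0.0831 0.009 ] sizes [np.float64(150.4), np.float64(151.2), np.float64(110.1), np.float64(110.2)] xang -8.440340766162095 -8.416143447145116 yang-90 -8.174170105196339 -8.612938321330745
handle [0.45691693 0.08080135 0.037     ] -7.30424062461619 0.06746769459426763
grip axis [[ 0.6045 -0.3722  0.011 ]
 [ 0.571  -0.3569  0.011 ]
 [ 0.5252 -0.3354  0.011 ]] -24.888253445897433 0.08740000152124282 0.0506188789722791
barrel mid [ 0.5509653  -0.34689684  0.011     ] -26.318551984147042
[[ 0.48180679 -0.14171127  0.003     ]
 [ 0.5498153  -0.15010481  0.003     ]]
```

>>> drive_tool([
  [[3.6,2.7,0,0,0,-4.2],[3.6,2.7,0,0,0,-4.2],[3.6,2.7,0,0,0,-4.2],[3.6,2.7,0,0,0,-4.2],[3.6,2.7,0,0,0,-4.2]],
])

```text
time: 0.65
eef_pos: [0.3638, -0.4875, 0.2053]
tcp_rot: [-3.138, 0.134, 0.0]
wrist_force: [-0.2, -0.1, 0.1]
finger_gap: 1.0
```

>>> drive_tool([
  [[3.6,2.7,0,0,0,-4.2],[3.6,2.7,0,0,0,-4.2],[3.6,2.7,0,0,0,-4.2],[3.6,2.7,0,0,0,-4.2],[3.6,2.7,0,0,0,-4.2]],
])

```text
time: 1.15
eef_pos: [0.5439, -0.3523, 0.2053]
tcp_rot: [-3.062, 0.703, 0.001]
wrist_force: [0.4, -0.3, -0.2]
finger_gap: 1.0
```

>>> drive_tool([
  [[0,0,0,0,0,0],[0,0,0,0,0,0]],
])

```text
time: 1.35
eef_pos: [0.5434, -0.3523, 0.2048]
tcp_rot: [-3.064, 0.693, 0.002]
wrist_force: [-0.7, 0.1, -0.1]
finger_gap: 0.999
```

```bash
python3 - <<'E'
from h import *
grab('wrist','w1')
E
```

```text
(no output)
```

View pics/w1.png

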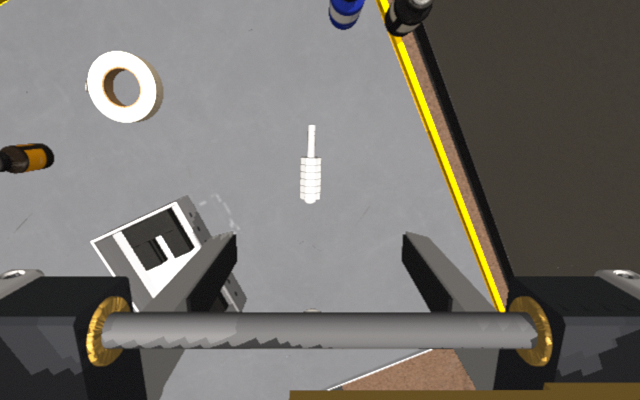

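```bash
python3 - <<'E'
from h import *
crop('w1',285,115,340,215,6,'c_w1')
p=px2w('w1',[(311.5,125),(310.5,203)],.011);print(p,ang(p[0]-p[1]),np.linalg.norm(p[0]-p[1]))
d=(p[0]-p[1])/np.linalg.norm(p[0]-p[1]);print('mid',p.mean(0)-d*.015)
E
```

```text
[[ 0.60277038 -0.37197993  0.011     ]
 [ 0.52459281 -0.33306433  0.011     ]] -26.46342096529019 0.08732787272431741
mid [ 0.55025331 -0.34583774  0.011     ]
```

View pics/c_w1.png

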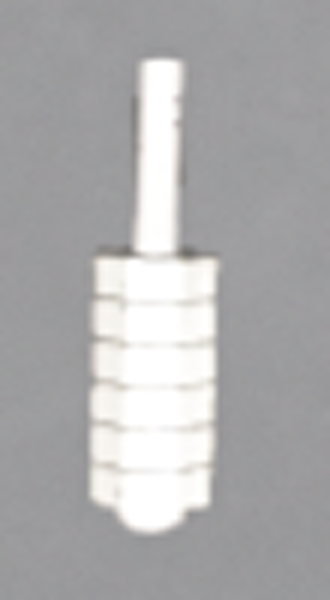

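The grip measures about (0.5503,-0.3458) at roughly -26.8°, and the top camera agrees. I'll go down onto the barrel.

>>> drive_tool([
  [[0.96,0.5,-2.0,0,0,-1.3],[0,0,-4.5,0,0,0],[0,0,-4.5,0,0,0],[0,0,-4.5,0,0,0],[0,0,-3,0,0,0]],
], claw=0.4)

```text
time: 1.9
eef_pos: [0.5488, -0.3501, 0.0176]
tcp_rot: [-3.054, 0.738, 0.006]
wrist_force: [0.6, -0.6, -0.3]
finger_gap: 0.62
```

>>> drive_tool([
  [[0,0,-1.0,0,0,0],[0,0,-0.6,0,0,0],[0,0,0,0,0,0]],
])

```text
time: 2.2
eef_pos: [0.5521, -0.3501, 0.0052]
tcp_rot: [3.054, -0.735, 0.001]
wrist_force: [0.0, 1.1, -0.1]
finger_gap: 0.6
```

```bash
python3 - <<'E'
from h import *
grab('wrist','w2')
E
```

```text
(no output)
```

View pics/w2.png

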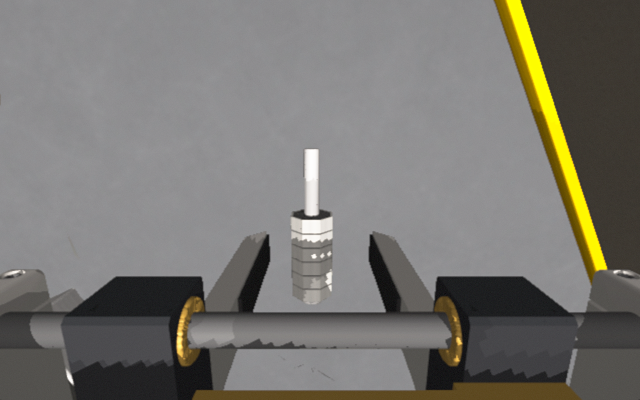

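```bash
python3 - <<'E'
from h import *
p=px2w('w2',[(311.5,150),(311.5,214)],.011)
p[0]=px2w('w2',[(311.5,149)],.015)[0]
print(p,ang(p[0]-p[1]),np.linalg.norm(p[0]-p[1]))
d=(p[0]-p[1])/np.linalg.norm(p[0]-p[1]);print('mid from tip',p[0]-d*.058)
q=px2w('w2',[(292,214),(331,214)],.011);print(q,np.linalg.norm(q[0]-q[1]))
print(arm.state()['eef_pos'])
E
```

```text
[[ 0.60321241 -0.37250187  0.015     ]
 [ 0.57202332 -0.35631547  0.011     ]] -27.42823499667029 0.03536606515331492
mid from tip [ 0.55206261 -0.34595634  0.00844004]
[[ 0.57679262 -0.34694192  0.011     ]
 [ 0.56725413 -0.36568883  0.011     ]] 0.02103400160113203
[ 0.55278926 -0.35014601  0.00595111]
```

>>> drive_tool([
  [[0.15,0.28,-0.2,0,0,0],[0,0,0,0,0,0]],
])

```text
time: 2.45
eef_pos: [0.5549, -0.3457, 0.0037]
tcp_rot: [-3.055, 0.732, -0.003]
wrist_force: [-0.5, 1.1, -0.2]
finger_gap: 0.602
```

>>> drive_tool([
  [[0,0,0,0,0,0],[0,0,0,0,0,0],[0,0,0,0,0,0],[0,0,0,0,0,0],[0,0,0,0,0,0]],
], claw=1.0, grip_force=20)

```text
time: 2.95
eef_pos: [0.5537, -0.3461, 0.0025]
tcp_rot: [3.055, -0.733, -0.0]
wrist_force: [-0.0, -0.1, -0.1]
finger_gap: 0.234
```

>>> drive_tool([
  [[0,0,0,0,0,0],[0,0,0,0,0,0]],
])

```text
time: 3.15
eef_pos: [0.5537, -0.3461, 0.0025]
tcp_rot: [3.055, -0.733, -0.0]
wrist_force: [0.2, -1.1, 0.8]
finger_gap: 0.232
```

>>> drive_tool([
  [[0,0,2,0,0,0],[0,0,4,0,0,0],[0,0,4.5,0,0,0],[0,0,3.5,0,0,0]],
])

```text
time: 3.55
eef_pos: [0.5541, -0.3464, 0.1447]
tcp_rot: [3.054, -0.733, 0.002]
wrist_force: [0.1, -1.5, -1.3]
finger_gap: 0.23
```

>>> drive_tool([
  [[-0.9,3.5,0,0,0,5.2],[-0.9,4,0,0,0,5.2],[-0.9,4,0,0,0,5.2],[-0.9,4,0,0,0,5.2],[-0.9,4.1,0,0,0,5.2]],
])

```text
time: 4.05
eef_pos: [0.5082, -0.1486, 0.1426]
tcp_rot: [3.141, -0.022, 0.001]
wrist_force: [0.5, 0.2, 0.0]
finger_gap: 0.228
```

>>> drive_tool([
  [[0,0,0,0,0,0],[0,0,0,0,0,0],[0,0,0,0,0,0]],
])

```text
time: 4.35
eef_pos: [0.5091, -0.1515, 0.1426]
tcp_rot: [3.14, -0.03, 0.001]
wrist_force: [-0.0, -1.5, -0.6]
finger_gap: 0.23
```

```bash
python3 - <<'E'
from h import *
grab('wrist','w3');grab('top','t3');crop('t3',270,170,390,300,5,'c_t3')
print(arm.state())
E
```

```text
{'time': 4.45, 'joint_pos': array([ 0.15478417,  0.5468413 ,  0.12047479,  1.91814428, -0.09792109,
        0.68164746, -1.25668276]), 'joint_velocities': array([ 0.00326516, -0.00056   , -0.00430441,  0.00301132, -0.00102016,
        0.00170511,  0.00102197]), 'tau': array([-3.40119386e-01, -4.63365483e+01,  1.77201413e+00, -1.41602522e+01,
       -2.65713350e-02, -6.25207205e-02,  2.00577470e-04]), 'eef_pos': array([ 0.50890846, -0.1517379 ,  0.1424525 ]), 'tcp_rot': array([ 3.14043795e+00, -3.11131507e-02,  4.65083602e-04]), 'wrist_force': array([ 0.03180662,  0.11891959, -1.10798958]), 'ft_torque': array([0.03659395, 0.01447291, 0.03416431]), 'finger_gap': 0.22983355063685804}
```

View pics/w3.png

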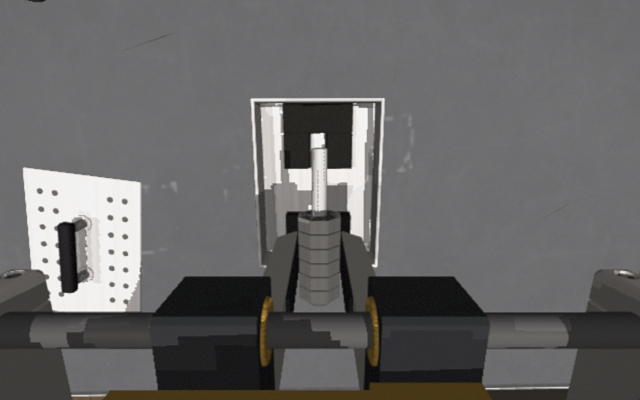

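View pics/c_t3.png

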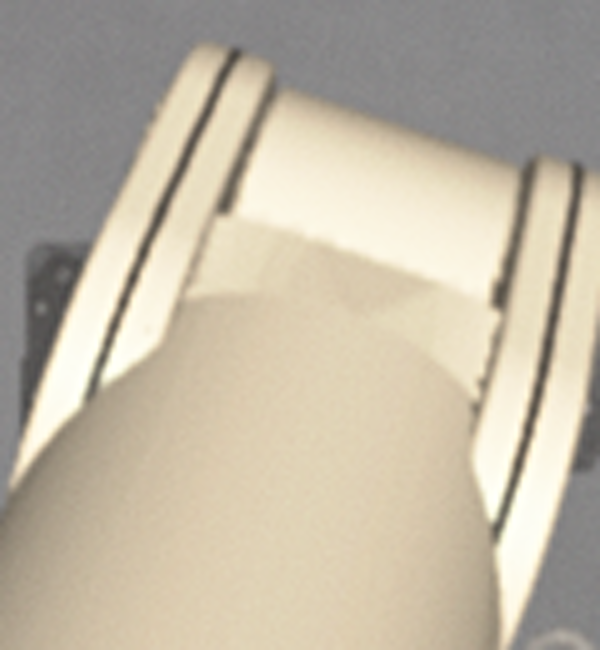

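```bash
python3 - <<'E'
from h import *
crop('w3',240,90,400,220,5,'c_w3')
E
```

```text
(no output)
```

View pics/c_w3.png

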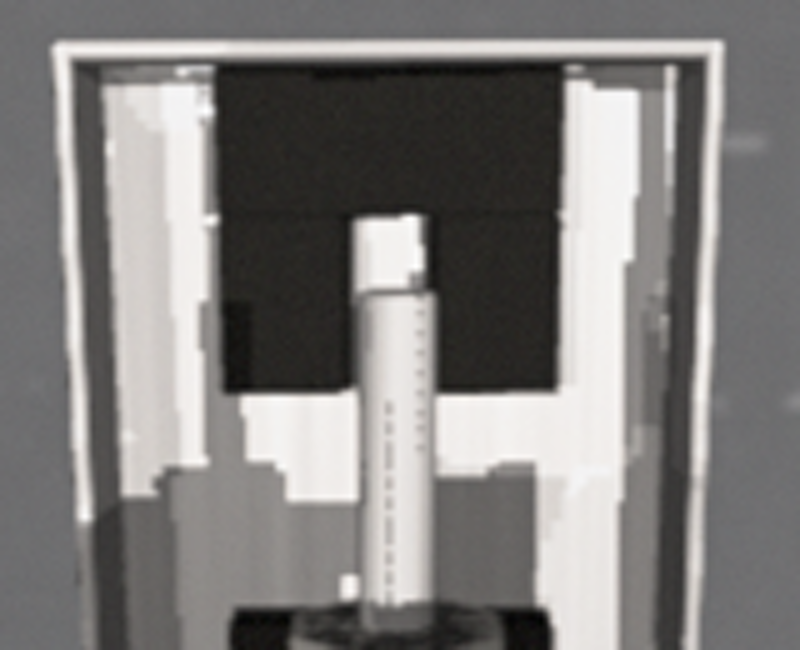

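```bash
python3 - <<'E'
from h import *
U=lambda c:un(c,240,90,5)
s=load('w3')[1]; print(s['eef_pos'],s['tcp_rot'])
c=px2w('w3',U([(53,43),(723,42),(78,515),(703,515)]),.036);print('walls',c.round(4),ang(c[0]-c[1])-90,ang(c[0]-c[2]),ang(c[1]-c[3]),np.linalg.norm(c[0]-c[1]))
k=px2w('w3',U([(223,392),(557,390)]),.017);print('cradle',k.round(4),k.mean(0),ang(k[0]-k[1])-90)
t=px2w('w3',U([(399,291)]),.155)[0]; b=px2w('w3',U([(398.5,600)]),.155)[0]
print('tip',t,b,ang(t-b))
d=np.array([np.cos(np.radians(-1)),np.sin(np.radians(-1)),0])
print('mid from tip',t-d*.058)
print('cassette centre from end wall',c[:2].mean(0)-d*.075,'from cradle',k.mean(0)-d*.014)
E
```

```text
[ 0.5090564  -0.15150736  0.14260063] [ 3.14027632e+00 -3.00842457e-02  9.99175126e-04]
walls [[ 0.5958 -0.0972  0.036 ]
 [ 0.594  -0.2064  0.036 ]
 [ 0.517  -0.0962  0.036 ]
 [ 0.5151 -0.2053  0.036 ]] -0.9329883434173922 -0.7600971079442931 -0.7783190668023285 0.10918561612559011
cradle [[ 0.5354 -0.1204  0.017 ]
 [ 0.5346 -0.1815  0.017 ]] [ 0.53499376 -0.15095036  0.017     ] -0.6687105335877135
tip [ 0.56544092 -0.15296647  0.155     ] [ 0.53379275 -0.15236471  0.155     ] -1.0892925316445294
mid from tip [ 0.50744975 -0.15195423  0.155     ]
cassette centre from end wall [ 0.51993939 -0.15051329  0.036     ] from cradle [ 0.52099589 -0.15070603  0.017     ]
```

>>> drive_tool([
  [[-0.22,0.15,-2,0,0,0.2],[0,0,-3.5,0,0,0],[0,0,-3,0,0,0],[0,0,-2,0,0,0],[0,0,0,0,0,0]],
])

```text
time: 4.95
eef_pos: [0.5045, -0.1492, 0.0349]
tcp_rot: [-3.141, 0.025, 0.008]
wrist_force: [-0.4, 0.7, 0.0]
finger_gap: 0.228
```

>>> drive_tool([
  [[0,0,0,0,0,0],[0,0,0,0,0,0]],
])

```text
time: 5.15
eef_pos: [0.5075, -0.1493, 0.0385]
tcp_rot: [3.141, -0.023, 0.003]
wrist_force: [0.0, -0.3, -0.2]
finger_gap: 0.229
```

```bash
python3 - <<'E'
from h import *
d,s=grab('wrist','w4');crop('w4',180,100,460,310,2.8,'c_w4');print(s['eef_pos'],s['tcp_rot'])
E
```

```text
[ 0.50751459 -0.14933897  0.03853197] [ 3.14074779 -0.02282176  0.00323315]
```

View pics/c_w4.png

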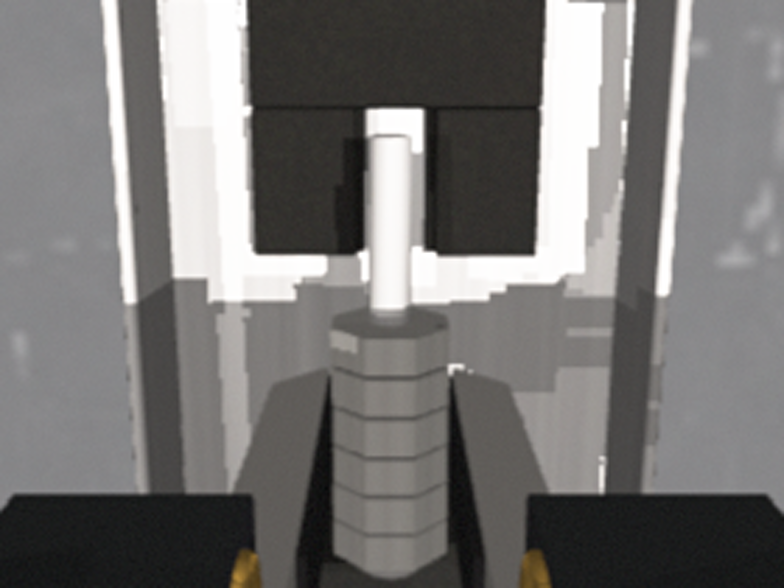

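```bash
python3 - <<'E'
from h import *
U=lambda c:un(c,180,100,2.8)
k=px2w('w4',U([(254,253),(537,253),(250,107),(543,107)]),.017);print('cradle',k.round(4),k[:2].mean(0),k[2:].mean(0),ang(k[0]-k[1])-90)
z=.0385-.0025+.011+.004
t=px2w('w4',U([(390.5,134)]),z)[0]; b=px2w('w4',U([(390,306)]),z)[0]
print('tip',t,b,ang(t-b),np.linalg.norm(t-b)); d=(t-b)/np.linalg.norm(t-b)
print('mid',t-d*.058)
for e in [(363,437,250),(366,424,112)]:
  print(px2w('w4',U([(e[0],e[2]),(e[1],e[2])]),.017))
E
```

```text
cradle [[ 0.5356 -0.1202  0.017 ]
 [ 0.5348 -0.1821  0.017 ]
 [ 0.5671 -0.1209  0.017 ]
 [ 0.5663 -0.1826  0.017 ]] [ 0.53524094 -0.15113317  0.017     ] [ 0.5666598  -0.15170908  0.017     ] -0.743046171430052
tip [ 0.56401701 -0.15041329  0.051     ] [ 0.53258881 -0.14991422  0.051     ] -0.9097587648673878 0.03143216268388169
mid [ 0.50602432 -0.14949239  0.051     ]
[[ 0.53600355 -0.1440379   0.017     ]
 [ 0.5357937  -0.16021624  0.017     ]]
[[ 0.56570691 -0.14527008  0.017     ]
 [ 0.56554739 -0.15749678  0.017     ]]
```

>>> drive_tool([
  [[0,-0.12,-0.5,0,0,0],[0,0,-0.8,0,0,0],[0,0,-0.8,0,0,0],[0,0,-0.5,0,0,0],[0,0,-0.2,0,0,0]],
])

```text
time: 5.7
eef_pos: [0.506, -0.1495, 0.0085]
tcp_rot: [-3.141, 0.021, 0.002]
wrist_force: [0.2, 0.4, -0.2]
finger_gap: 0.23
```

>>> drive_tool([
  [[0,0,0,0,0,0],[0,0,0,0,0,0]],
])

```text
time: 5.9
eef_pos: [0.5066, -0.1497, 0.0095]
tcp_rot: [3.141, -0.021, 0.0]
wrist_force: [-0.5, 0.3, -0.2]
finger_gap: 0.233
```

```bash
python3 - <<'E'
from h import *
d,s=grab('wrist','w5');crop('w5',180,100,460,310,2.8,'c_w5');print(s['eef_pos'],s['tcp_rot'],s['wrist_force'])
E
```

```text
[ 0.50660282 -0.14974457  0.00945937] [ 3.14147033e+00 -2.14176046e-02  5.48021507e-05] [-0.45373107  0.31468188 -0.19814093]
```

View pics/c_w5.png

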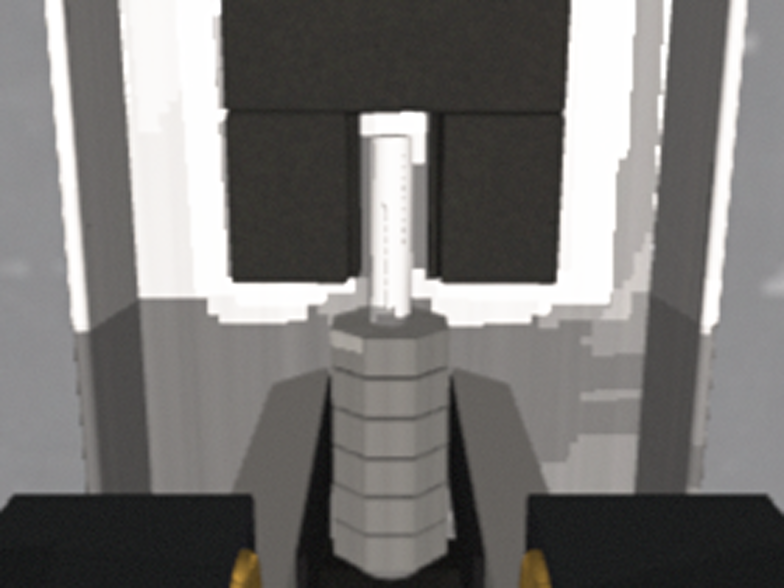

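>>> drive_tool([
  [[0,-0.08,-0.2,0,0,0],[0,0,-0.1,0,0,0],[0,0,-0.1,0,0,0],[0,0,0,0,0,0],[0,0,0,0,0,0]],
])

```text
time: 6.45
eef_pos: [0.5065, -0.1505, 0.0055]
tcp_rot: [-3.142, 0.021, 0.0]
wrist_force: [-0.5, -0.5, 0.0]
finger_gap: 0.235
```

>>> drive_tool([
  [[0,0,-0.05,0,0,0],[0,0,0,0,0,0],[0,0,0,0,0,0]],
])

```text
time: 6.75
eef_pos: [0.5066, -0.1505, 0.0054]
tcp_rot: [-3.141, 0.021, -0.0]
wrist_force: [-1.6, 0.2, 5.7]
finger_gap: 0.232
```

The force reads 5.7 N, so the barrel is on the floor. I'll release it with a limited opening.

>>> drive_tool([
  [[0,0,0,0,0,0],[0,0,0,0,0,0],[0,0,0,0,0,0],[0,0,0,0,0,0]],
], claw=0.55)

```text
time: 7.15
eef_pos: [0.5065, -0.1505, 0.0048]
tcp_rot: [3.141, -0.021, -0.0]
wrist_force: [-0.2, 1.2, 0.3]
finger_gap: 0.445
```

>>> drive_tool([
  [[0,0,1,0,0,0],[0,0,3,0,0,0],[0,0,4.5,0,0,0],[0,0,4,0,0,0],[-2,2,2,0,0,0]],
])

```text
time: 7.65
eef_pos: [0.4906, -0.1334, 0.1541]
tcp_rot: [3.138, -0.027, 0.015]
wrist_force: [0.5, 0.5, 0.0]
finger_gap: 0.45
```

>>> drive_tool([
  [[-2.5,4,0,0,0,0],[0,0,0,0,0,0],[0,0,0,0,0,0]],
])

```text
time: 7.95
eef_pos: [0.4616, -0.0898, 0.1508]
tcp_rot: [-3.141, 0.018, -0.002]
wrist_force: [0.4, -0.4, -0.4]
finger_gap: 0.448
```

```bash
python3 - <<'E'
from h import *
d,s=grab('wrist','w6');print(s['eef_pos'],s['tcp_rot'],s['wrist_force'])
E
```

```text
[ 0.46158619 -0.08975283  0.15083494] [-3.14147070e+00  1.82823410e-02 -1.92340114e-03] [ 0.42266227 -0.3821771  -0.37011344]
```

View pics/w6.png

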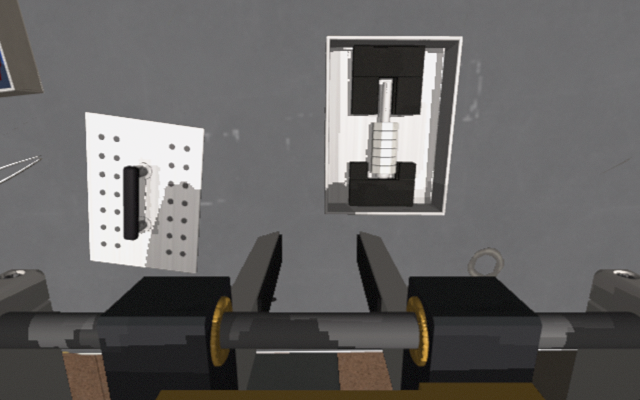

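```bash
python3 - <<'E'
from h import *
crop('w6',310,25,480,225,3,'c_w6')
crop('w6',75,100,225,285,3,'c_w6l')
E
```

```text
(no output)
```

View pics/c_w6.png

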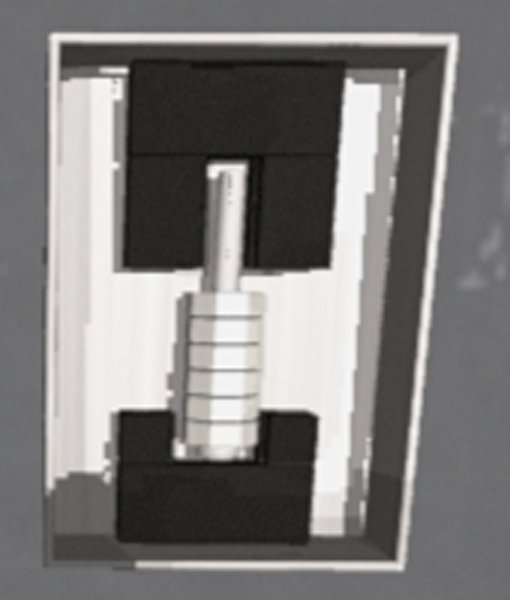

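View pics/c_w6l.png

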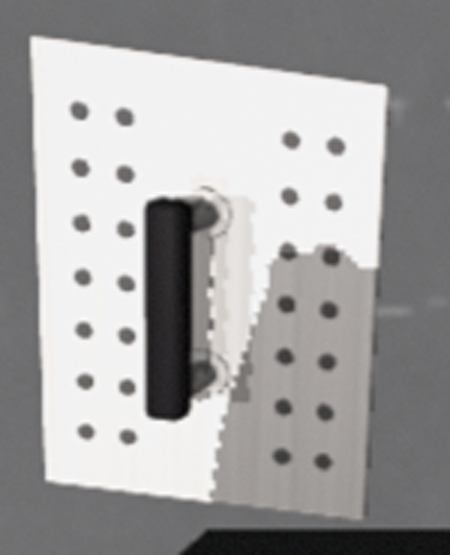

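The grip lies in both channels, stem towards +x, with nose and tip clear of the closed ends. Next I'll measure the lid and the cassette.

```bash
python3 - <<'E'
from h import *
def rect(c,x0,y0,k,z,n):
    p=px2w('w6',un(c,x0,y0,k),z); tl,tr,bl,br=p
    print(n,'centre',p.mean(0).round(4),'sizes',[round(np.linalg.norm(a-b)*1e3,1) for a,b in((tl,bl),(tr,br),(tl,tr),(bl,br))],'xang',ang(tl-bl),ang(tr-br),'yang-90',ang(tl-tr)-90,ang(bl-br)-90)
rect([(50,35),(458,36),(44,567),(402,570)],310,25,3,.036,'cas')
rect([(31,37),(387,87),(46,480),(363,517)],75,100,3,.009,'lid')
rect([(146,200),(190,200),(147,418),(187,416)],75,100,3,.037,'handle')
E
```

```text
cas centre [ 0.5203 -0.1504  0.036 ] sizes [np.float64(148.3), np.float64(148.9), np.float64(109.2), np.float64(109.0)] xang -0.9765959485635594 -1.0667166742132779 yang-90 -0.7285086416382853 -1.0611051758640286
lid centre [0.4578 0.0827 0.009 ] sizes [np.float64(148.9), np.float64(147.7), np.float64(109.6), np.float64(109.0)] xang -8.444659697970192 -8.690658661426717 yang-90 -8.482792182583111 -7.877265682369014
handle centre [0.4586 0.0805 0.037 ] sizes [np.float64(68.5), np.float64(67.9), np.float64(12.9), np.float64(12.5)] xang -8.564839092993688 -8.988381380771768 yang-90 -0.5725904635246764 2.4581940710029926
```

>>> drive_tool([
  [[-0.1,3,0,0,0,-2],[-0.1,4.5,0,0,0,-2],[-0.1,4.5,0,0,0,-2],[-0.1,4,0,0,0,-1.8],[0,1.2,-3,0,0,0]],
], claw=0.5)

```text
time: 8.5
eef_pos: [0.4615, 0.0862, 0.1218]
tcp_rot: [-3.129, 0.228, -0.012]
wrist_force: [1.0, 0.4, -0.8]
finger_gap: 0.504
```

>>> drive_tool([
  [[0,0,0,0,0,0],[0,0,0,0,0,0],[0,0,0,0,0,0]],
])

```text
time: 8.8
eef_pos: [0.4585, 0.0794, 0.1206]
tcp_rot: [3.132, -0.24, 0.002]
wrist_force: [-0.1, -0.4, -0.6]
finger_gap: 0.5
```

```bash
python3 - <<'E'
from h import *
d,s=grab('wrist','w7');print(s['eef_pos'],s['tcp_rot'],s['wrist_force'])
E
```

```text
[0.45850314 0.0794133  0.12064295] [ 3.13167312e+00 -2.40276409e-01  1.75812011e-03] [-0.10345429 -0.39685486 -0.63426926]
```

View pics/w7.png

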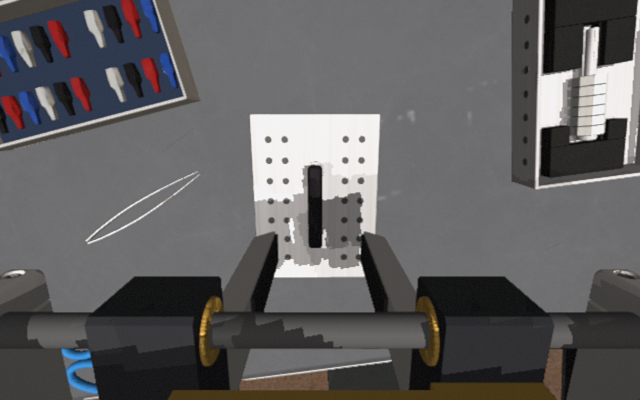

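```bash
python3 - <<'E'
from h import *
crop('w7',240,105,390,285,3.3,'c_w7')
E
```

```text
(no output)
```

View pics/c_w7.png

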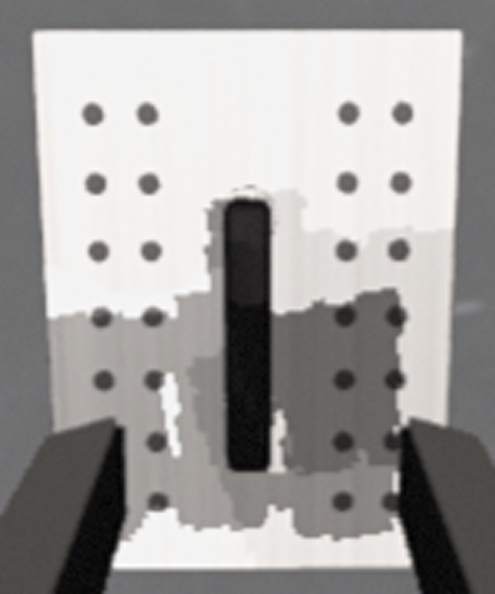

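```bash
python3 - <<'E'
from h import *
U=lambda c:un(c,240,105,3.3)
h=px2w('w7',U([(248,199),(248,471)]),.037);print('handle',h,h.mean(0),ang(h[0]-h[1]),np.linalg.norm(h[0]-h[1]))
c=px2w('w7',U([(33,31),(462,30),(105,568),(430,569)]),.009);print('plate',c.round(4),ang(c[0]-c[1])-90,ang(c[2]-c[3])-90)
a=np.radians(-8.6);d=np.array([np.cos(a),np.sin(a),0])
print('centre from far edge',c[:2].mean(0)-d*.075, 'width',np.linalg.norm(c[0]-c[1]))
s=load('w7')[1];print('toolx',2*ang(s['tcp_rot'][:2]))
E
```

```text
handle [[0.49303257 0.07715266 0.037     ]
 [0.42454336 0.08783828 0.037     ]] [0.45878797 0.08249547 0.037     ] -8.867747495534742 0.06931777747771758
plate [[0.5398 0.1255 0.009 ]
 [0.5236 0.0177 0.009 ]
 [0.3902 0.1352 0.009 ]
 [0.3758 0.0428 0.009 ]] -8.562625122126633 -8.870049465609213
centre from far edge [0.45753158 0.08283021 0.009     ] width 0.10902841675767501
toolx -8.774801890067842
```

>>> drive_tool([
  [[0,0.32,-2,0,0,0],[0,0,-4,0,0,0],[0,0,-3,0,0,0],[0,0,-1.4,0,0,0],[0,0,-0.3,0,0,0]],
])

```text
time: 9.35
eef_pos: [0.4573, 0.0832, 0.0122]
tcp_rot: [3.132, -0.239, -0.002]
wrist_force: [-0.5, 1.3, -0.1]
finger_gap: 0.499
```

>>> drive_tool([
  [[0,0,0,0,0,0],[0,0,0,0,0,0]],
])

```text
time: 9.55
eef_pos: [0.4586, 0.0843, 0.0141]
tcp_rot: [-3.132, 0.237, -0.003]
wrist_force: [0.1, -0.2, 0.1]
finger_gap: 0.503
```

```bash
python3 - <<'E'
from h import *
d,s=grab('wrist','w8');print(s['eef_pos'],s['tcp_rot'],s['wrist_force'])
E
```

```text
[0.45858814 0.08430034 0.01405588] [-3.13227544  0.23660672 -0.00320722] [ 0.11763492 -0.17899256  0.12587864]
```

View pics/w8.png

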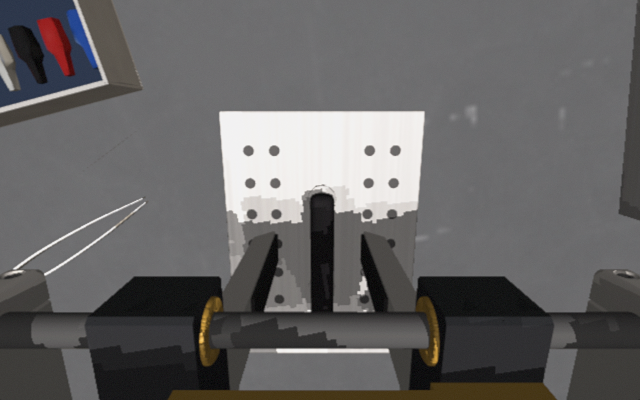

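>>> drive_tool([
  [[0,0,0,0,0,0],[0,0,0,0,0,0],[0,0,0,0,0,0],[0,0,0,0,0,0],[0,0,0,0,0,0]],
], claw=1.0, grip_force=45)

```text
time: 10.1
eef_pos: [0.4575, 0.0845, 0.013]
tcp_rot: [3.132, -0.235, -0.0]
wrist_force: [0.2, 0.6, 1.0]
finger_gap: 0.122
```

>>> drive_tool([
  [[0,0,0,0,0,0],[0,0,0,0,0,0],[0,0,0.5,0,0,0],[0,0,1.5,0,0,0]],
])

```text
time: 10.5
eef_pos: [0.4564, 0.0846, 0.0323]
tcp_rot: [3.132, -0.235, -0.005]
wrist_force: [0.7, -0.2, -2.0]
finger_gap: 0.123
```

>>> drive_tool([
  [[0,0,3,0,0,0],[0,0,4,0,0,0],[0,0,2,0,0,0],[0,0,0,0,0,0]],
])

```text
time: 10.9
eef_pos: [0.4594, 0.0853, 0.1254]
tcp_rot: [-3.131, 0.234, -0.008]
wrist_force: [0.7, 0.2, -2.5]
finger_gap: 0.124
```

>>> drive_tool([
  [[0.5,-2.0,0,0,0,1],[0.8,-3,0,0,0,1],[0.8,-3,0,0,0,1],[0.8,-3,0,0,0,1],[0.8,-3,0,0,0,1]],
])

```text
time: 11.4
eef_pos: [0.4936, -0.0562, 0.1213]
tcp_rot: [-3.14, 0.096, 0.004]
wrist_force: [1.3, 0.6, -2.3]
finger_gap: 0.118
```

>>> drive_tool([
  [[0.8,-3,0,0,0,1],[0.8,-3,0,0,0,1],[0.6,-2.5,0,0,0,0.7],[0.2,-1.0,0,0,0,0],[0,0,0,0,0,0]],
])

```text
time: 11.9
eef_pos: [0.5176, -0.1514, 0.1217]
tcp_rot: [-3.141, 0.029, 0.003]
wrist_force: [-0.7, 0.4, -2.3]
finger_gap: 0.118
```

>>> drive_tool([
  [[0,0,0,0,0,0],[0,0,0,0,0,0],[0,0,0,0,0,0]],
])

```text
time: 12.2
eef_pos: [0.5185, -0.1486, 0.1229]
tcp_rot: [-3.141, 0.021, 0.001]
wrist_force: [-0.2, -0.5, -1.8]
finger_gap: 0.125
```

```bash
python3 - <<'E'
from h import *
d,s=grab('wrist','w9');print(s['eef_pos'],s['tcp_rot'],s['wrist_force'])
grab('scene','s9')
crop('s9',270,130,430,280,4.5,'c_s9')
E
```

```text
[ 0.51845104 -0.14859783  0.12292515] [-3.14070738e+00  2.07079767e-02  5.20456608e-04] [-0.15956071 -0.52704734 -1.78995056]
```

View pics/w9.png

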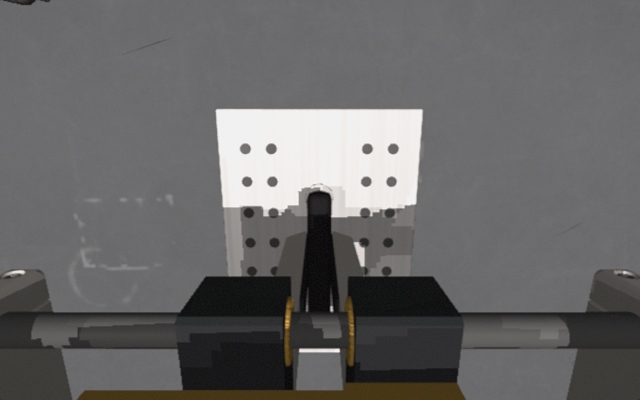

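View pics/c_s9.png

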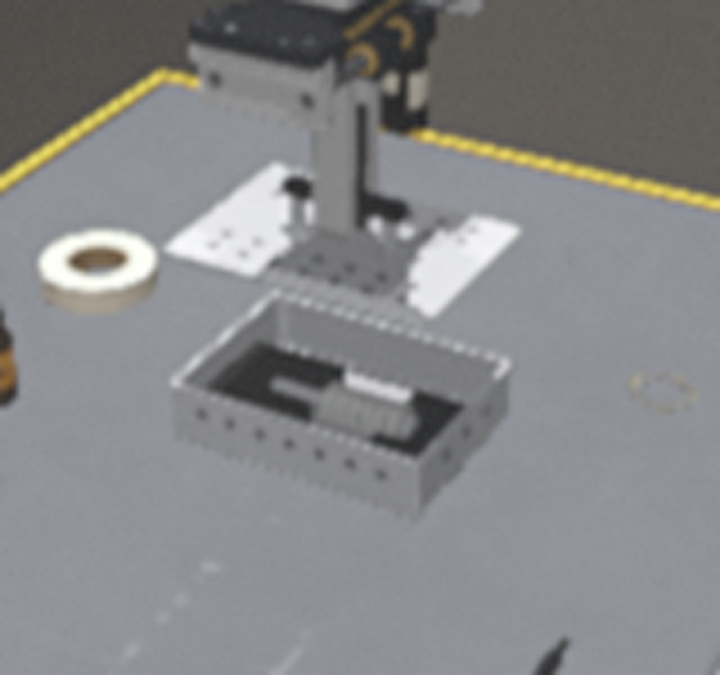

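```bash
python3 - <<'E'
from h import *
crop('w9',205,95,435,290,3.4,'c_w9')
E
```

View pics/c_w9.png

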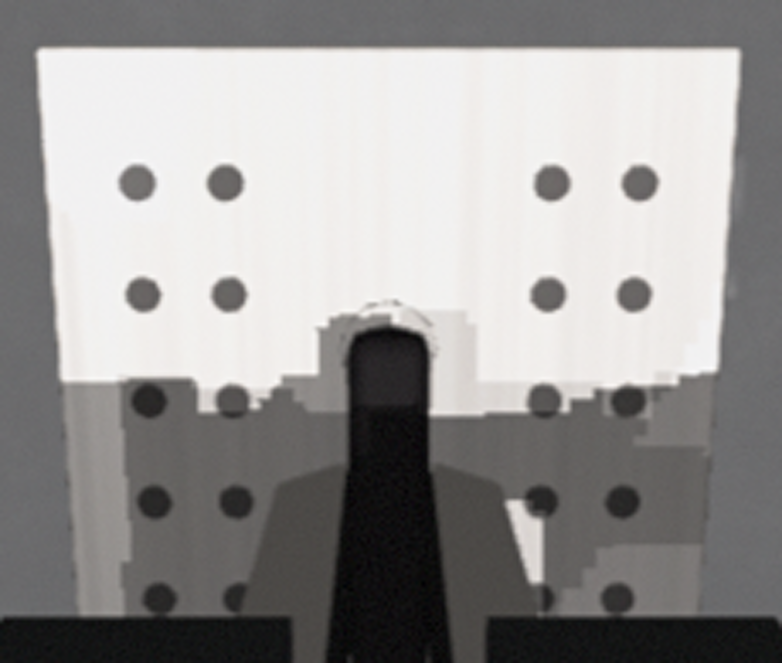

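```bash
python3 - <<'E'
from h import *
U=lambda c:un(c,205,95,3.4)
s=load('w9')[1]; z=.1189
c=px2w('w9',U([(37,48),(741,48),(78,610),(700,610)]),z)
print(c.round(4),np.linalg.norm(c[0]-c[1]),np.linalg.norm(c[2]-c[3]),ang(c[0]-c[1])-90,ang(c[0]-c[2]),ang(c[1]-c[3]),'tool',2*ang(s['tcp_rot'][:2]))
a=np.radians(-.8);d=np.array([np.cos(a),np.sin(a),0])
m=c[:2].mean(0)-d*.075;print('lid centre',m,'minus tcp',m-s['eef_pos'])
ho=px2w('w9',U([(389,327)]),z+.028);print('handle far end',ho-d*.035)
E
```

```text
[[ 0.5944 -0.0952  0.1189]
 [ 0.5931 -0.2042  0.1189]
 [ 0.4992 -0.094   0.1189]
 [ 0.4981 -0.2033  0.1189]] 0.10904127970786041 0.10928604011607357 -0.6747464050948508 -0.7418004775958781 -0.5943817576246304 tool 359.2444616252201
lid centre [ 0.51874926 -0.14868223  0.1189    ] minus tcp [ 2.98213776e-04 -8.43939263e-05 -4.02515060e-03]
handle far end [[ 0.52069701 -0.14888068  0.1469    ]]
```

>>> drive_tool([
  [[0.15,-0.19,-1,0,0,-0.2],[0,0,-2,0,0,0],[0,0,-2,0,0,0],[0,0,-1,0,0,0],[0,0,0,0,0,0]],
])

```text
time: 12.8
eef_pos: [0.5188, -0.1519, 0.0614]
tcp_rot: [-3.141, 0.03, 0.005]
wrist_force: [-0.4, -0.1, -2.2]
finger_gap: 0.12
```

>>> drive_tool([
  [[0,0,0,0,0,0],[0,0,0,0,0,0],[0,0,0,0,0,0]],
])

```text
time: 13.1
eef_pos: [0.5207, -0.1524, 0.0638]
tcp_rot: [3.141, -0.03, 0.003]
wrist_force: [-0.4, -0.4, -2.7]
finger_gap: 0.121
```

```bash
python3 - <<'E'
from h import *
d,s=grab('wrist','w10');print(s['eef_pos'],s['tcp_rot'],s['wrist_force'])
crop('w10',205,95,435,290,3.4,'c_w10')
grab('scene','s10')
crop('s10',290,160,410,260,6,'c_s10')
E
```

```text
[ 0.52071319 -0.15241938  0.06377486] [ 3.14107297e+00 -2.97674295e-02  2.55535938e-03] [-0.3763135  -0.38133374 -2.68823074]
```

View pics/c_w10.png

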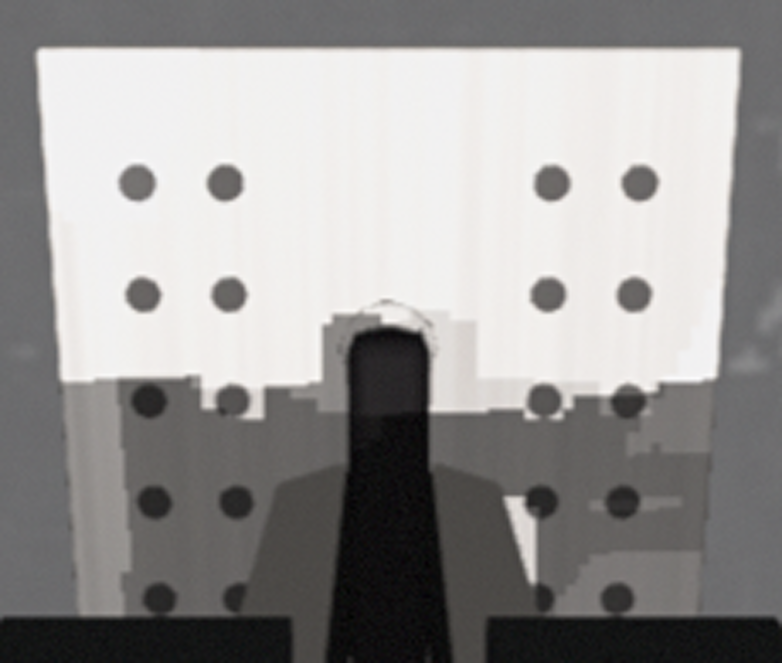

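View pics/c_s10.png

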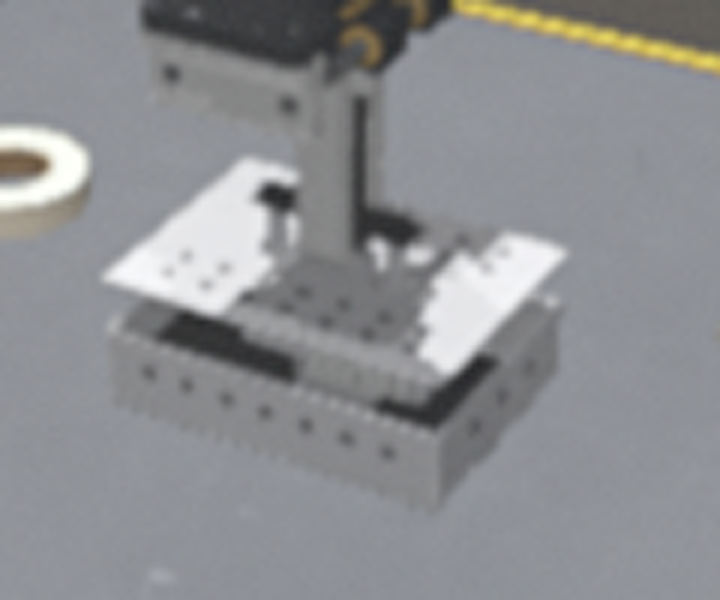

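>>> drive_tool([
  [[-0.05,0.18,-0.3,0,0,0.1],[0,0,-0.4,0,0,0],[0,0,-0.3,0,0,0],[0,0,0,0,0,0],[0,0,0,0,0,0]],
])

```text
time: 13.7
eef_pos: [0.5195, -0.1504, 0.0528]
tcp_rot: [-3.141, 0.027, 0.001]
wrist_force: [0.1, 0.6, -2.0]
finger_gap: 0.121
```

>>> drive_tool([
  [[0,0,0,0,0,0]],
])

```text
time: 13.8
eef_pos: [0.5196, -0.1505, 0.053]
tcp_rot: [3.141, -0.027, 0.0]
wrist_force: [0.2, 0.4, -2.2]
finger_gap: 0.122
```

```bash
python3 - <<'E'
from h import *
d,s=grab('scene','s11');print(s['eef_pos'],s['tcp_rot'],s['wrist_force'])
crop('s11',290,160,410,260,6,'c_s11')
E
```

```text
[ 0.5195926  -0.1505      0.05297997] [ 3.14141194e+00 -2.71699963e-02  1.36957667e-04] [ 0.15727565  0.39285171 -2.18326975]
```

View pics/c_s11.png

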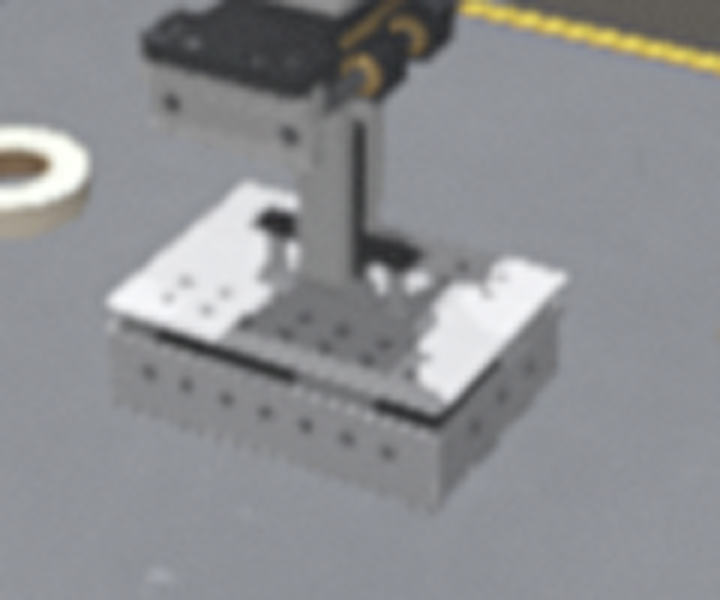

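>>> drive_tool([
  [[0.04,0,-0.2,0,0,0],[0,0,-0.2,0,0,0],[0,0,-0.1,0,0,0],[0,0,-0.1,0,0,0],[0,0,0,0,0,0]],
])

```text
time: 14.35
eef_pos: [0.5198, -0.1504, 0.0468]
tcp_rot: [-3.141, 0.027, 0.0]
wrist_force: [-0.0, 0.0, -2.4]
finger_gap: 0.123
```

>>> drive_tool([
  [[0,0,-0.1,0,0,0],[0,0,-0.1,0,0,0],[0,0,0,0,0,0]],
])

```text
time: 14.65
eef_pos: [0.5199, -0.1504, 0.0448]
tcp_rot: [-3.141, 0.027, 0.0]
wrist_force: [-0.3, -0.6, -2.2]
finger_gap: 0.123
```

>>> drive_tool([
  [[0,0,-0.1,0,0,0],[0,0,-0.05,0,0,0],[0,0,0,0,0,0],[0,0,0,0,0,0]],
])

```text
time: 15.05
eef_pos: [0.5199, -0.1504, 0.0435]
tcp_rot: [3.141, -0.027, -0.0]
wrist_force: [-0.4, -0.1, -2.0]
finger_gap: 0.119
```

>>> drive_tool([
  [[0,0,-0.05,0,0,0],[0,0,0,0,0,0],[0,0,0,0,0,0]],
])

```text
time: 15.35
eef_pos: [0.52, -0.1504, 0.0431]
tcp_rot: [3.141, -0.027, 0.0]
wrist_force: [0.0, -0.2, -1.1]
finger_gap: 0.122
```

>>> drive_tool([
  [[0,0,-0.04,0,0,0],[0,0,0,0,0,0],[0,0,0,0,0,0]],
])

```text
time: 15.65
eef_pos: [0.52, -0.1505, 0.0431]
tcp_rot: [3.141, -0.027, 0.001]
wrist_force: [-1.5, 0.3, 5.5]
finger_gap: 0.123
```

Contact came at z = 0.043, as predicted for a seated lid. I'll release it.

>>> drive_tool([
  [[0,0,0,0,0,0],[0,0,0,0,0,0],[0,0,0,0,0,0],[0,0,0,0,0,0]],
], claw=0.55)

```text
time: 16.05
eef_pos: [0.52, -0.1505, 0.0425]
tcp_rot: [3.141, -0.027, 0.0]
wrist_force: [0.1, -0.4, -1.0]
finger_gap: 0.426
```

>>> drive_tool([
  [[0,0,1,0,0,0],[0,0,2.5,0,0,0],[0,0,4,0,0,0],[0,0,4,0,0,0],[-4,0,2,0,0,0]],
])

```text
time: 16.55
eef_pos: [0.4864, -0.1509, 0.1816]
tcp_rot: [3.139, -0.023, 0.018]
wrist_force: [0.2, -1.3, -0.2]
finger_gap: 0.448
```

>>> drive_tool([
  [[-4,-3,0,0,0,0],[0,-4.5,0,0,0,0],[0,-4.5,0,0,0,0],[0,-4,0,0,0,0],[0,0,0,0,0,0]],
])

```text
time: 17.05
eef_pos: [0.4387, -0.3174, 0.1786]
tcp_rot: [3.136, -0.04, 0.002]
wrist_force: [-0.1, 0.4, -0.2]
finger_gap: 0.448
```

```bash
python3 - <<'E'
from h import *
for n in ['scene','top','wrist']: grab(n,n+'12')
print(arm.state()['wrist_force'],arm.state()['finger_gap'])
crop('scene12',290,170,410,260,6,'c_s12')
crop('top12',270,170,390,300,5,'c_t12')
E
```

```text
[-0.01015626 -0.79283394 -0.36386069] 0.45148929765677315
```

View pics/c_s12.png

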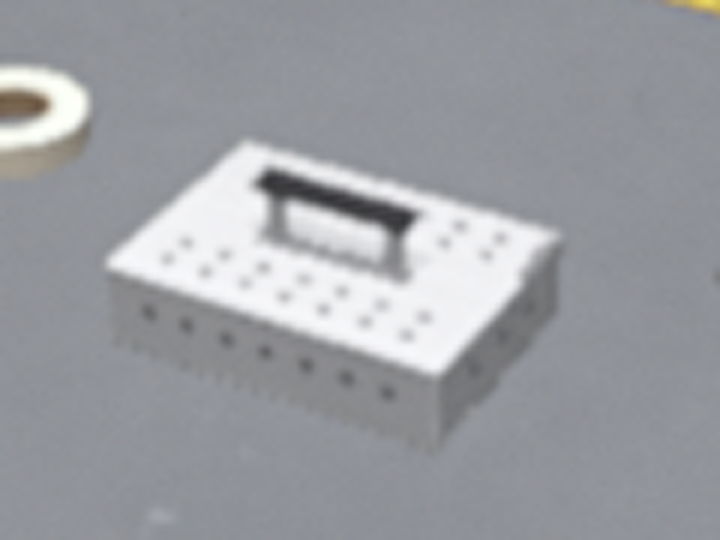

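View pics/c_t12.png

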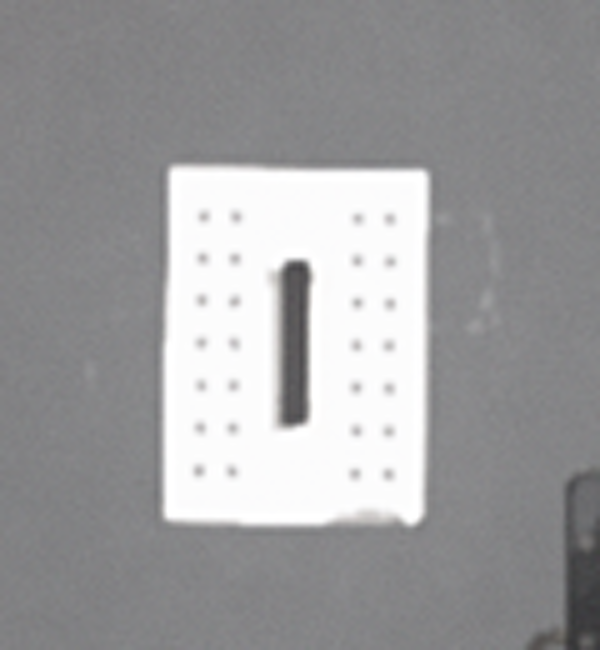

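View pics/wrist12.png

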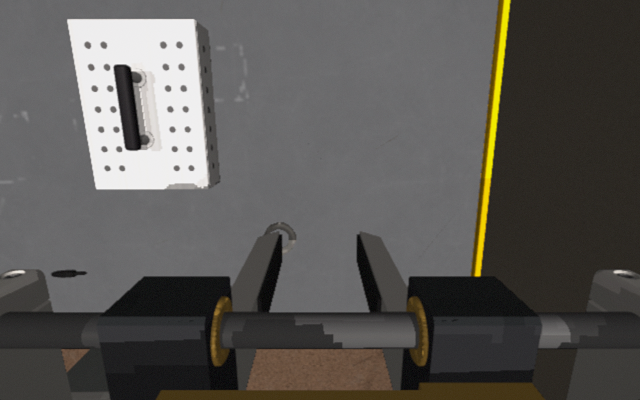

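All three views show the lid flush on the walls; the grey patch at its near edge is the arm's shadow. I'll compare the bystanders with the first picture and hand in.

```bash
python3 - <<'E'
from h import *
a=cv2.imread('pics/top0.png').astype(int);b=cv2.imread('pics/top12.png').astype(int)
for n,(x0,y0,x1,y1) in dict(plain=(200,150,245,175),ink=(283,140,310,168),tape=(335,128,378,170)).items(): print(n,abs(a-b)[y0:y1,x0:x1].mean())
print(np.abs(arm.state()['joint_velocities']).max()); ticket.job_done()
E
```

```text
plain 1.897185185185185
ink 1.9691358024691359
tape 1.3875968992248062
0.022789548282414203
the job is handed in; nothing more can be done
```

I laid the stemmed grip in the cassette cutout with its stem towards the narrow channel and let go of it. Then I lowered the lid on by its handle, released it and backed away. The job was handed in at about 17 s.

- **Grip:** it met the tray floor at the expected height with about 6 N. A picture after release showed it lying in both channels, clear of the closed ends.
- **Lid:** the rim went inside the walls without resistance. The plate touched down at the height expected for a seated lid, also with about 6 N. All three cameras showed it flush and lined up with the walls; I judged this by eye and did not measure it.
- **Bystanders:** the tape roll, ink bottle and plain grip looked unchanged from the first top picture.

The arm was clear of everything at hand-in. No check failed. Repeated position readings differed by 1 to 2 mm at most, which the clearances allowed for.

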